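# Take the filter out of the bench dust unit

### The arm

A 6-joint arm with a two-finger parallel gripper is mounted at the origin on the work surface. World frame = base frame: x ahead of the robot, y to its left, z up, the work surface at z = 0. Lengths are in m, angles in rad, forces in N, time in s.
With the tool pointing down it reaches from about 0.35 to 0.975 m from the base axis. Payload 7.1 kg.
Tool frame: the origin (TCP) lies midway between the tips of the shut fingers; the grasp point (between the pads) lies 19 mm behind it; z points along the fingers, y is the line along which they close (so a half turn about z gives the same grasp; the last joint's range is limited). The gripper opens to 88 mm and grips with 3 to 60 N. Pads are 20 mm wide; open, the fingers measure 115 mm over their backs; the gripper's body (75 mm by 178 mm) begins 61 mm behind the grasp point.
Start: joints at [-1.139, 0.423, 1.63, -0, 1.089, -0.019], TCP at [0.272, -0.563, 0.185] pointing down, gripper open.
Joint ranges: [-3, 3], [-0.9, 2.11], [0.09, 2.58], [-1.31, 4.45], [0.11, 2.69], [-2.54, 2.54]. Speed limits (rad/s): [2.39, 2.39, 3.01, 3.14, 3.14, 3.14].

### API

Orientations are given as a unit quaternion [w, x, y, z].
In Python, from station import move_pose, movel, movej, command_gripper, wait, inverse_kinematics, read_camera, camera_info, MotionError, job_done, get_time, get_joint_pos, get_qvel, get_effort, get_tcp_pos, get_ee_rot, get_ft_force, get_ft_torque, get_grip_width, get_finger_force gives the robot as it stands. Calls block until the motion is done:
- move_pose(position, orientation): joint-space move of the TCP to a pose.
- movel(position, frame=None, v=0.15, until_force=None): straight line of the TCP; frame=None keeps the orientation; v is the mean speed in m/s. With until_force (N) it stops when the force on the tool has changed by that much, and returns True; else False.
- movej(angles): joint-space move.
- command_gripper(opening): opening from 0.0 (shut) to 1.0 (fully open); the grip force is fixed at half the most; returns when the fingers have stopped.
- wait(seconds).
- inverse_kinematics(position, orientation): joint angles nearest the present ones, or None.
- read_camera(name): name is "scene" or "top"; returns the picture (400x640x3 uint8, red, green, blue); there is no depth.
- camera_info(name): a dict with "intrinsics" (3x3 intrinsics, pixels), "T" (4x4, takes a point from camera to world coordinates). Camera axes: x right, y up, looking along -z (the intrinsics and any distortion apply to the point x, -y, -z); pixel columns grow to the right and rows downward; lengths in m; the calibration is good to about 2 mm. A picture is of the moment at which its call begins. camera_info takes no time and is no camera call.
A pose or a line that the arm cannot do raises MotionError and nothing moves.
- job_done(): hands the job in; it is judged then, once.
Readings, each from a call of its own:
- get_time(): time.
- get_joint_pos(): joint angles.
- get_qvel(): joint speeds.
- get_effort(): joint torques, N m.
- get_tcp_pos(): TCP position.
- get_ee_rot(): TCP orientation.
- get_ft_force(): force on the tool from outside, world axes, zero at the start.
- get_ft_torque(): the same for the moment, N m.
- get_grip_width(): opening from 0.0 (shut) to 1.0 (fully open).
- get_finger_force(): force on a finger pad.
Only numpy, scipy, OpenCV 4.12 (cv2) and the standard library are available. Lean on these libraries where they do the work, as an engineer would, in place of code of your own. Each camera call takes 0.05 s, during which the arm holds its last target. There are 200 camera calls.

### The job

The dust unit's filter needs cleaning: turn its two turn buttons aside, lift the filter by its handle out of its sloping seat, and lay it down gently, without dropping it, handle up, flat and wholly on the rubber mat. Do not press on the pleats, and leave the brush, the bottle and the jar where they are.

Things in the scene. Friction and masses are not known exactly. Their poses are not given: they have to be found in the camera images.
- cleaner: Bench-top dust filter unit, fixed: a grey sheet-steel cabinet 300 mm wide (its y), 300 mm deep (its x), 165 mm high, a round fan guard on its flat rear top. Origin at the centre of its underside. Its front, towards its -x (turned away from the robot), slopes: it rises towards +x at 35 degrees from horizontal, from 50 mm high at x = -150 mm to 165 mm at x = +14 mm.
- seat (a point): Centre of the filter's seat, on the sloping face under the filter. Its axes are the cabinet's; the slope's outward normal in them is (-0.574, 0, 0.819). A grey frame 16 mm high round the seat leaves an opening of 156 mm up the slope by 206 mm across.
- button_left (a joint): Angle of the turn button at the filter's +y side (left as one stands before the slope). 0: it lies across the filter's edge and holds it in by 9 mm; positive: anticlockwise as one looks at the slope. Turns either way to 1.6 at most about its centre, about the slope's normal, against friction of 0.05 N m, and stays where left. Beyond 1.1 either way it is clear of the filter; at 1.57 it lies along the frame.
- button_right (a joint): The same for the turn button at the filter's -y side, with the same sign.
- button_left_grip (a point): On the left button's pivot axis, 18 mm off the frame's surface, in its thumb rib. Axes turn with the button: z is the slope's outward normal, y along the rib, x across it. Dark steel; blade 52 x 16 x 4 mm, 2 mm off the frame; on it, in line, the rib 36 mm long, 8 mm thick, 20 mm high (6 to 26 mm off the frame).
- button_right_grip (a point): The same on the right button.
- filter: Loose filter, about 0.45 kg: aluminium frame 150 mm (its x, up the slope) by 200 mm (its y) by 16 mm thick (its z, out of the slope) with white paper pleats (126 x 176 mm, 3 mm below its upper face), a strap across and a black handle. Origin at the centre of its underside. In the seat it lies flush with the frame round it, with 3 mm of play all round; it comes out along the slope's normal, and is free once lifted 16 mm.
- filter_handle (a point): Centre of the handle's grip bar, 46 mm above the filter's underside (30 mm above its upper face) over the filter's centre. The bar runs along the filter's y between two posts, 92 mm free length, 10 mm thick (filter's x) and 16 mm high (filter's z). The axes are the filter's.
- filter_corner_ll (a point): Corner of the filter's underside at its -x, +y (75 and 100 mm from its centre).
- filter_corner_lr (a point): Corner of the filter's underside at its -x, -y.
- filter_corner_ul (a point): Corner of the filter's underside at its +x, +y.
- filter_corner_ur (a point): Corner of the filter's underside at its +x, -y.
- mat: The ribbed black rubber mat, fixed on the bench: 230 mm (its x) by 290 mm (its y) by 5 mm thick.
- mat_top (a point): Centre of the mat's upper surface, 5 mm above the bench; z up, x along its 230 mm side, y along its 290 mm side.
- brush_mid (a point): Middle of a dusting brush, 220 mm long, lying on the bench between the dust unit and the mat. A bystander.
- spray_mid (a point): Middle of a white bottle, 64 mm across and 170 mm high, standing on the bench. A bystander.
- jar_mid (a point): Middle of a glass jar, 72 mm across and 100 mm high, standing on the bench. A bystander.
Things that resemble listed ones, but are neither listed nor needed, are in the scene too. Leave any pink look-alike of the filter alone.

How it is judged:
On the way, in this order (a step that is already met when the one before it is completed fails the run):
1. both turn buttons are turned clear of the filter (beyond 1.1 rad either way) while the filter still lies in its seat ((value of joint button_left above 1.1 rad or value of joint button_left below -1.1 rad) and (value of joint button_right above 1.1 rad or value of joint button_right below -1.1 rad) and distance of filter_handle from where it was at the start of the episode below 0.012 m), for 0.1 s.
2. the filter is lifted out of its seat, held by its handle (distance of filter_handle from where it was at the start of the episode above 0.05 m and contact force between the fingers and filter_c8 above 1 N), for 0.1 s.
3. the filter is lowered onto the mat while still held (z of each of filter_corner_ll, filter_corner_lr, filter_corner_ul, filter_corner_ur in the frame of mat_top below 0.012 m and contact force between the fingers and filter above 1 N), for 0.05 s.
At the end, for the whole second after the job is handed in: The filter lies at rest and released, handle up, flat on the mat (within 4 degrees) with all four corners on the mat (to 3 mm), its underside no more than 12 mm above the mat's surface (x of filter_corner_ll in the frame of mat_top between -0.118 and 0.118 m and y of filter_corner_ll in the frame of mat_top between -0.148 and 0.148 m and x of filter_corner_lr in the frame of mat_top between -0.118 and 0.118 m and y of filter_corner_lr in the frame of mat_top between -0.148 and 0.148 m and x of filter_corner_ul in the frame of mat_top between -0.118 and 0.118 m and y of filter_corner_ul in the frame of mat_top between -0.148 and 0.148 m and x of filter_corner_ur in the frame of mat_top between -0.118 and 0.118 m and y of filter_corner_ur in the frame of mat_top between -0.148 and 0.148 m and z of each of filter_corner_ll, filter_corner_lr, filter_corner_ul, filter_corner_ur in the frame of mat_top below 0.012 m and angle between filter's own z axis and vertical below 0.07 rad and linear speed of filter below 0.02 m/s and contact force between the fingers and filter below 0.1 N); the robot touches nothing.
It fails at once if a bystander (brush, bottle, jar) is shifted by more than 30 mm (distance of any of brush_mid, spray_mid, jar_mid from where it was at the start of the episode above 0.03 m).
It fails at once if the fingers press on the pleats with more than 6 N (contact force between the fingers and filter_c4 above 6 N).
It fails at once if the filter is dropped or banged down: it moves faster than 0.4 m/s when less than 30 mm above the mat's surface level (z of filter_handle in the frame of mat_top below 0.076 m and linear speed of filter above 0.4 m/s).
It also fails if it takes over 70 s, if anything falls off the work surface, if the arm or the gripper's body presses on something with over 40 N, if the wrist force passes 120 N, or if a joint passes its speed limit or range.

## Working session

There is one attempt and no reset: what is moved stays moved. The work goes in short steps, each a Python script; the robot and the scene stay as the last script left them, time stands still between calls to the robot, and variables do not carry over. Pictures are saved under pics/ and viewed, at most 10 in all, crops included, and the job is handed in when it is done.

```bash
mkdir -p pics
python3 - <<'E'
from station import *
import cv2,numpy as np
np.set_printoptions(precision=4,suppress=True)
for n in("scene","top"):
    i=read_camera(n);cv2.imwrite(f"pics/{n}0.png",i[:,:,::-1]);c=camera_info(n);print(n,c)
print(get_time(),get_ee_rot())
E
```

```text
scene {'intrinsics': array([[369.5041,   0.    , 320.6019],
       [  0.    , 369.5041, 202.9007],
       [  0.    ,   0.    ,   1.    ]]), 'T': array([[-0.6795, -0.5997,  0.4226,  1.1049],
       [ 0.7336, -0.5538,  0.3938,  0.5325],
       [-0.0021,  0.5777,  0.8163,  1.2713],
       [ 0.    ,  0.    ,  0.    ,  1.    ]])}
top {'intrinsics': array([[483.9071,   0.    , 327.4152],
       [  0.    , 483.9071, 198.8262],
       [  0.    ,   0.    ,   1.    ]]), 'T': array([[-0.0232,  0.9901, -0.1387,  0.3077],
       [-0.9997, -0.0237, -0.002 , -0.0095],
       [-0.0052,  0.1386,  0.9903,  1.7262],
       [ 0.    ,  0.    ,  0.    ,  1.    ]])}
0.1 [-0.0006  0.9747  0.2235 -0.0001]
```

View pics/scene0.png

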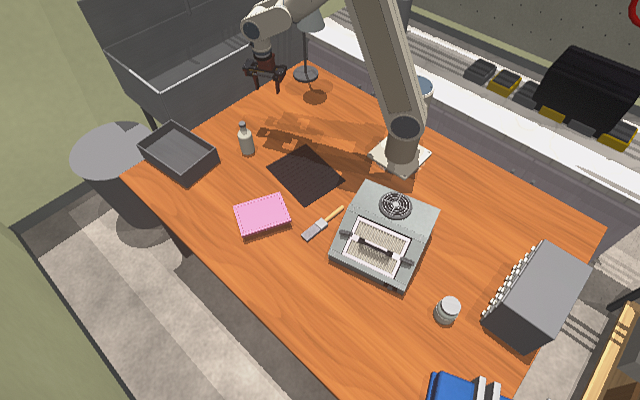

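View pics/top0.png

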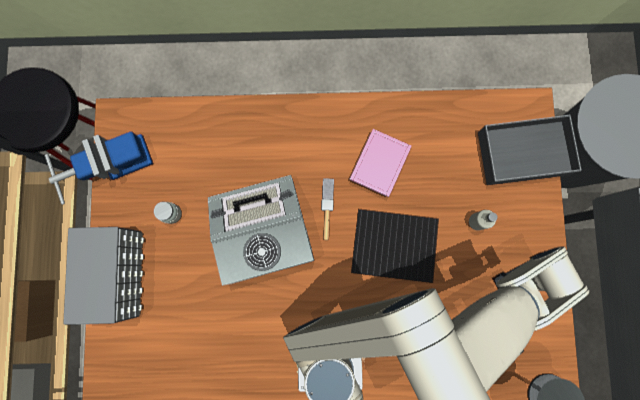

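The top view shows the cabinet around (260,230), the mat at (395,245), the brush at (327,208), the pink decoy at (380,162), the bottle at (482,218) and the jar at (167,212). I'll enlarge the cabinet and mat.

Run:
```python
import cv2
t=cv2.imread("pics/top0.png");s=cv2.imread("pics/scene0.png")
cv2.imwrite("pics/c1.png",cv2.resize(t[165:295,200:330],None,fx=4.6,fy=4.6,interpolation=cv2.INTER_CUBIC))
cv2.imwrite("pics/c2.png",cv2.resize(s[175:300,320:445],None,fx=4.8,fy=4.8,interpolation=cv2.INTER_CUBIC))
cv2.imwrite("pics/c3.png",cv2.resize(t[170:290,320:450],None,fx=5,fy=5,interpolation=cv2.INTER_CUBIC))
```

```text
(no output)
```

View pics/c1.png

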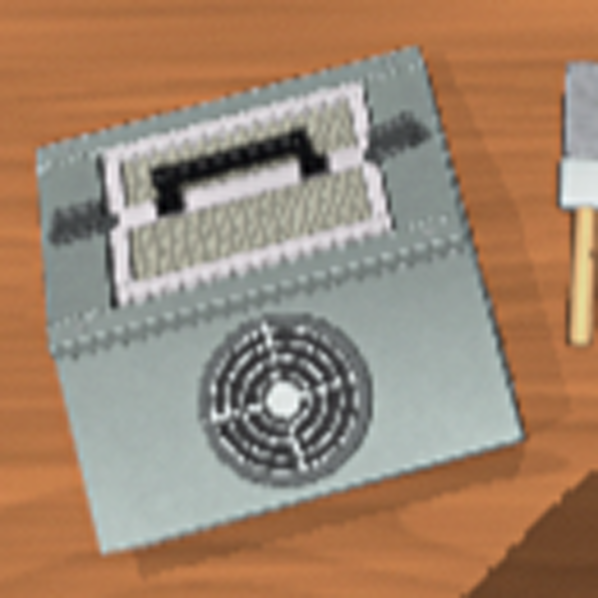

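View pics/c2.png

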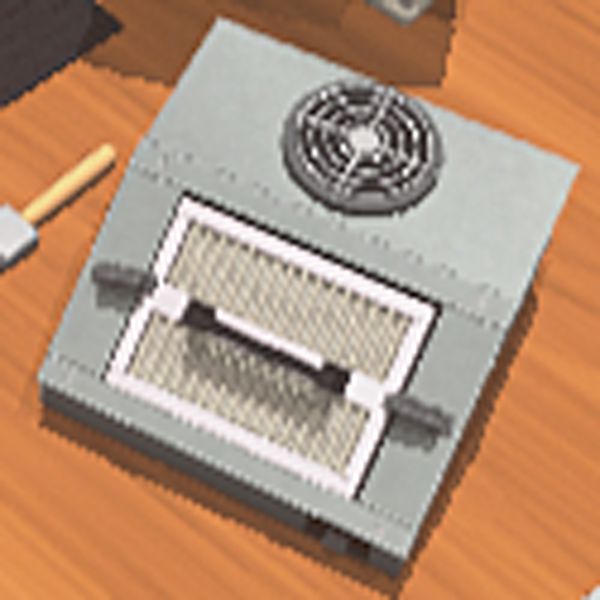

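View pics/c3.png

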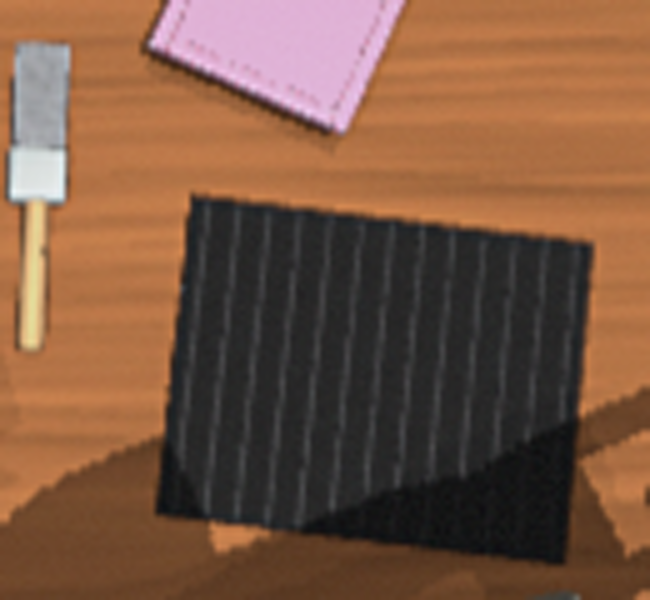

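The crops give the rear corners, filter corners, buttons and bar ends in both views, plus the four mat corners. Next I fit the poses.

```bash
cat > h.py <<'E'
from station import *
import numpy as np
from scipy.spatial.transform import Rotation as R
from scipy.optimize import least_squares
np.set_printoptions(precision=4,suppress=True)
def proj(n,P):
    c=camera_info(n);p=(np.c_[P,np.ones(len(P))]@np.linalg.inv(c["T"]).T)[:,:3]*[1,-1,-1]
    q=p@np.array(c["intrinsics"]).T;return q[:,:2]/q[:,2:]
def quat(M): return np.roll(R.from_matrix(M).as_quat(),1)
N=np.array([-.5736,0,.8192]);U=np.array([.8192,0,.5736])
E
cat > fit.py <<'E'
from h import *
unc=lambda a,s,o:(np.array(a,float)+.5)/s-.5+o
# top: rear corners(-y,+y), filter fl(-y),fl(+y),back(+y),back(-y), buttons -y,+y ; scene same order
t=unc([(103,552),(523,438),(105,158),(360,88),(390,228),(118,305),(80,222),(400,133)],4.6,[200,165])
s=unc([(580,168),(220,17),(355,497),(108,382),(183,198),(440,305),(418,413),(125,277)],4.8,[320,175])
F=np.array([(-75,-100,16),(-75,100,16),(75,100,16),(75,-100,16),(0,-117,38),(0,117,38)])/1e3
def pts(v):
    seat=np.array([-.068,0,.1075])+U*v[3]
    f=seat+F[:,[0]]*U+F[:,[1]]*[0,1,0]+F[:,[2]]*N
    P=np.vstack([[(.15,-.15,.165),(.15,.15,.165)],f])
    return P@R.from_euler('z',v[2]).as_matrix().T+[v[0],v[1],0]
res=lambda v:np.r_[proj("top",pts(v))-t,proj("scene",pts(v))-s].ravel()
r=least_squares(res,[.6,.15,3.4,0],loss='soft_l1');print(r.x);print(res(r.x).reshape(2,-1,2))
m=unc([(192,196),(593,242),(565,563),(157,515)],5,[320,170])
def mp(v):return np.array([(.115,.145,.005),(.115,-.145,.005),(-.115,-.145,.005),(-.115,.145,.005)])@R.from_euler('z',v[2]).as_matrix().T+[v[0],v[1],0]
mr=least_squares(lambda v:(proj("top",mp(v))-m).ravel(),[.4,-.15,0]);print(mr.x,mr.fun)
v=r.x;Rc=R.from_euler('z',v[2]).as_matrix();seat=Rc@(np.array([-.068,0,.1075])+U*v[3])+[v[0],v[1],0]
n=Rc@N;u=Rc@U;y=Rc@[0,1,0];np.savez("p.npz",seat=seat,n=n,u=u,y=y,mat=mr.x)
print(seat,n,y)
for nm,p in(("L",seat+y*.117+n*.025),("R",seat-y*.117+n*.025),("H",seat+n*.027)):
    for ang in (0,1.4,-1.4,np.pi,np.pi+1.4,np.pi-1.4):
        z=-n;ty=R.from_rotvec(ang*n).apply(u);M=np.c_[np.cross(ty,z),ty,z]
        print(nm,round(ang,2),inverse_kinematics(p,quat(M)),inverse_kinematics(p+.1*n,quat(M)) is not None)
E
python3 fit.py
```

```text
[0.4385 0.2267 3.3888 0.0002]
[[[-0.0114  0.7638]
  [-0.3645  0.1513]
  [-0.6671 -0.4357]
  [ 0.0461 -0.5627]
  [ 0.2895  0.4239]
  [-0.3528  0.1561]
  [-0.8046 -1.4609]
  [-1.9315 -0.8694]]

 [[-0.0169 -0.8789]
  [-0.4281 -0.1655]
  [-0.0386 -0.4239]
  [-0.2385 -1.2037]
  [ 0.6281 -0.9649]
  [-0.2059 -0.0315]
  [-0.117   0.034 ]
  [-1.1001 -0.1804]]]
[ 0.3776 -0.2412 -0.1397] [-0.3194 -0.4469  0.3199 -0.3178  0.3567  0.429  -0.3607  0.2917]
[0.5043 0.2433 0.1076] [0.5562 0.1404 0.8192] [ 0.2447 -0.9696  0.    ]
L 0 None False
L 1.4 [ 0.2256  0.7484  1.3532 -0.0124  1.6508  1.7228] True
L -1.4 [ 0.2256  0.7484  1.3532 -0.0124  1.6508 -1.7602] True
L 3.14 [ 0.2256  0.7484  1.3532 -0.0124  1.6508 -0.0189] True
L 4.54 [ 0.2256  0.7484  1.3532 -0.0124  1.6508 -1.4189] True
L 1.74 [ 0.2256  0.7484  1.3532 -0.0124  1.6508  1.3812] True
R 0 None False
R 1.4 [0.5247 0.7958 1.2574 0.1587 1.6796 1.9881] True
R -1.4 [ 0.5247  0.7958  1.2574  0.1587  1.6796 -1.495 ] True
R 3.14 [0.5247 0.7958 1.2574 0.1587 1.6796 0.2464] True
R 4.54 [ 0.5247  0.7958  1.2574  0.1587  1.6796 -1.1537] True
R 1.74 [0.5247 0.7958 1.2574 0.1587 1.6796 1.6465] True
H 0 None False
H 1.4 [0.3781 0.7595 1.3265 0.0752 1.6622 1.8558] True
H -1.4 [ 0.3781  0.7595  1.3265  0.0752  1.6622 -1.6273] True
H 3.14 [0.3781 0.7595 1.3265 0.0752 1.6622 0.1141] True
H 4.54 [ 0.3781  0.7595  1.3265  0.0752  1.6622 -1.286 ] True
H 1.74 [0.3781 0.7595 1.3265 0.0752 1.6622 1.5141] True
```

```bash
cat >> h.py <<'E'
try:
    p=np.load("p.npz");seat,n,u,y,mat=[p[k] for k in("seat","n","u","y","mat")]
except OSError: pass
def tool(ang):
    z=-n;ty=R.from_rotvec(ang*n).apply(u);return quat(np.c_[np.cross(ty,z),ty,z])
def st(s):print(s,round(get_time(),2),get_tcp_pos(),np.round(get_ft_force(),1),round(get_grip_width(),3),np.round(get_finger_force(),1))
def turn(side,d):
    b=seat+side*y*.117
    move_pose(b+.14*n,tool(np.pi));command_gripper(.4)
    hit=movel(b+.026*n,v=.12,until_force=10);st(f"down {hit}")
    if hit: return
    command_gripper(0);st("grip")
    for a in np.linspace(0,d,9)[1:]:
        movel(b+.026*n,frame=tool(np.pi+a),v=.05);print(np.round(get_ft_force(),1),end=" ")
    st("turned");command_gripper(.4);movel(b+.14*n,v=.2);st("up")
E
python3 - <<'E'
from h import *
import cv2
q=get_ee_rot();movel(get_tcp_pos()+[0,0,.2],v=.25);st("a")
turn(1,1.48)
cv2.imwrite("pics/s1.png",read_camera("scene")[:,:,::-1])
E
```

```text
a 1.05 [ 0.2718 -0.5613  0.3824] [ 0.3 -0.8  0.1] 0.999 0.0
down False 6.0 [0.5482 0.1336 0.1295] [0.5 0.1 0.7] 0.402 0.0
grip 6.68 [0.5474 0.1335 0.1289] [-0.   0.2  0.2] 0.008 0.0
[-0.1  0.8  0.4] [-0.2 -0.4  0.4] [ 0.4  0.1 -0.2] [ 0.7 -0.2  0.6] [0.6 0.6 0.2] [0.3 0.2 0.2] [-0.1 -0.5  0.3] [-0.2  0.3 -0.5] turned 9.35 [0.5474 0.1335 0.1289] [-0.2  0.3 -0.5] 0.004 0.0
up 10.78 [0.61   0.1493 0.2214] [-0.3 -0.5 -0.2] 0.401 0.0
```

Run:
```python
from h import *
import cv2
q=get_joint_pos();movej([q[0]-.7,*q[1:]])
t=read_camera("top");s=read_camera("scene")
out=[]
for nm,im,(a,b) in(("top",t,(170,200)),("scene",s,(200,330))):
    k=6;c=cv2.resize(im[a:a+75,b:b+120 if nm=="top" else b+100],None,fx=k,fy=k,interpolation=cv2.INTER_CUBIC)[:,:,::-1].copy()
    cv2.imwrite(f"pics/{nm}2.png",c)
    P=np.array([seat+sg*y*.117+n*h for sg in(1,-1) for h in(.016,.042)])
    print(nm,(proj(nm,P)-[b,a]+.5)*k-.5)
c=[cv2.imread(f"pics/{m}2.png") for m in("top","scene")]
c=[cv2.resize(i,(720,450)) if 0 else i for i in c]
c[1]=cv2.copyMakeBorder(c[1],0,0,0,120,cv2.BORDER_CONSTANT)
o=np.vstack(c);print(o.shape);cv2.imwrite("pics/o2.png",cv2.resize(o,None,fx=.66,fy=.66,interpolation=cv2.INTER_AREA))
```

```text
top [[519.057  164.7967]
 [508.6919 133.5604]
 [112.5722 276.3319]
 [ 97.2993 246.2822]]
scene [[ 97.6118 194.7847]
 [ 88.322  195.3868]
 [463.9785 363.1985]
 [461.5416 367.2058]]
(900, 720, 3)
```

View pics/top2.png

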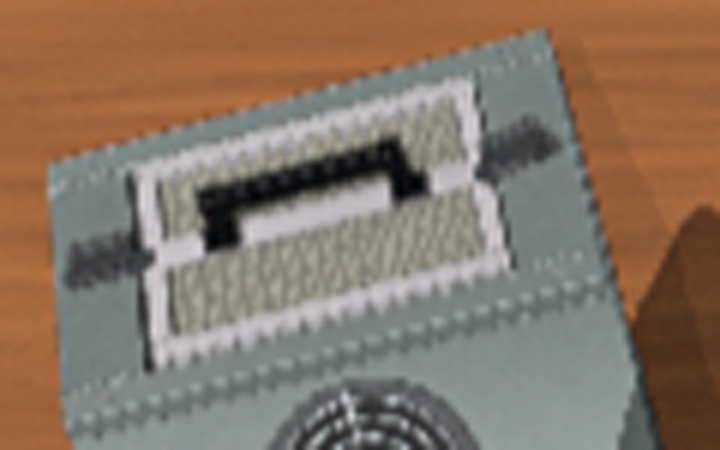

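View pics/scene2.png

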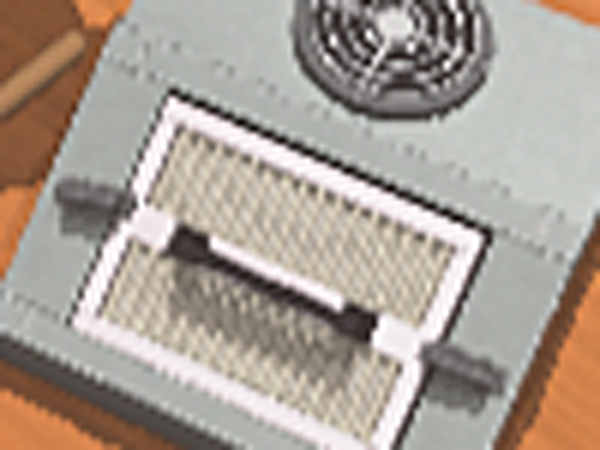

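Both buttons are unmoved and sit where predicted to within about 5 mm: left at (520,150) in the top crop, right at (465,370) in the scene crop. The fingers closed on nothing, so I'll check the height along the normal by freeing it in the fit.

```bash
cat > fit2.py <<'E'
exec(open("fit.py").read().split("m=unc")[0])
def pts2(v):
    w=pts(v[:4]).copy();Rz=R.from_euler('z',v[2]).as_matrix();w[2:]+=Rz@N*v[4];return w
i=[0,1,2,3,4,5]
f=lambda v:np.r_[proj("top",pts2(v))[i]-t[i],proj("scene",pts2(v))[i]-s[i]].ravel()
r=least_squares(f,[.44,.227,3.39,0,0]);J=np.linalg.inv(r.jac.T@r.jac);print(r.x,np.sqrt(np.diag(J)*.3))
print(r.fun.reshape(2,-1,2))
# triangulate features from both views: buttons and handle bar ends
t2=lambda a:(np.array(a,float)+.5)/6-.5+[200,170]
s2=lambda a:(np.array(a,float)+.5)/6-.5+[330,200]
for nm,a,b in(("Lbtn",(519,147),(93,195)),("Rbtn",(106,262),(467,369)),("bar+y",(388,150),(205,243)),("bar-y",(218,194),(350,315))):
    q=least_squares(lambda P:np.r_[(proj("top",P[None])-t2(a))[0],(proj("scene",P[None])-s2(b))[0]],seat)
    d=q.x-seat;print(nm,q.x,"u,y,n",d@u,d@y,d@n,q.fun)
E
python3 fit2.py
```

```text
[0.4385 0.2267 3.3888 0.0002]
[[[-0.0114  0.7638]
  [-0.3645  0.1513]
  [-0.6671 -0.4357]
  [ 0.0461 -0.5627]
  [ 0.2895  0.4239]
  [-0.3528  0.1561]
  [-0.8046 -1.4609]
  [-1.9315 -0.8694]]

 [[-0.0169 -0.8789]
  [-0.4281 -0.1655]
  [-0.0386 -0.4239]
  [-0.2385 -1.2037]
  [ 0.6281 -0.9649]
  [-0.2059 -0.0315]
  [-0.117   0.034 ]
  [-1.1001 -0.1804]]]
[ 0.4398  0.2272  3.3896 -0.0014 -0.0044] [0.001  0.0006 0.0034 0.0013 0.0018]
[[[-0.1427  0.3727]
  [-0.5232 -0.3011]
  [-0.4764 -0.2502]
  [ 0.0777 -0.3777]
  [ 0.3307  0.5251]
  [-0.1316  0.2546]]

 [[-0.1005 -0.606 ]
  [-0.5673  0.1154]
  [-0.1641  0.1637]
  [-0.2412 -0.5438]
  [ 0.5601 -0.2124]
  [-0.4052  0.6583]]]
Lbtn [0.5496 0.1323 0.1306] u,y,n -0.0005046278952114402 0.11870737091837626 0.028460393734521906 [-0.3421  0.2461 -0.4488 -0.056 ]
Rbtn [0.4912 0.3622 0.1279] u,y,n -0.0017684841373995924 -0.11857128503064727 0.026008050608937187 [-0.3686  0.2168 -0.4331 -0.0411]
bar+y [0.544  0.2053 0.1539] u,y,n 0.002683435053851678 0.04654918641823605 0.05469201393886211 [-1.3374  0.9105 -1.6882 -0.1963]
bar-y [0.5232 0.2967 0.1538] u,y,n 0.0007928688997692543 -0.04715441780157679 0.05585657250142638 [-0.8104  0.509  -0.9776 -0.102 ]
```

The height fits to about 4 mm. I'll touch the frame to get the exact height, back off just enough to clear the blade, then close.

Run:
```python
from h import *
b=seat+y*.118
move_pose(b+.10*n,tool(np.pi));command_gripper(.4)
movel(b+.027*n,v=.12)
hit=movel(b+.002*n,v=.02,until_force=8)
h=(get_tcp_pos()-seat)@n;st(f"hit {hit} n={h:.4f}")
d=get_tcp_pos()-seat;print(d@u,d@y,R.from_quat(np.roll(get_ee_rot(),-1)).as_matrix()[:,1],u)
movel(b+(h+.008)*n,v=.05)
command_gripper(0);st("grip")
```

```text
hit False n=0.0022 16.6 [0.5345 0.1292 0.1093] [0.7 0.3 0.4] 0.399 0.0
-6.465698941823654e-05 0.1179990486694335 [ 0.7944  0.2007 -0.5733] [-0.7943 -0.2005  0.5736]
grip 17.6 [0.5388 0.1303 0.1159] [-0.3 -0.2 -0.2] 0.005 0.0
```

Run:
```python
from h import *
import cv2
t=read_camera("top");s=read_camera("scene")
c=[]
for nm,im,a,b in(("top",t,165,200),("scene",s,165,320)):
    k=4;i=cv2.resize(im[a:a+140,b:b+100 if 0 else b+99],None,fx=k,fy=k,interpolation=cv2.INTER_CUBIC)[:,:,::-1].copy()
    if nm=="top": i=cv2.resize(im[a:a+140,b+30:b+129],None,fx=k,fy=k,interpolation=cv2.INTER_CUBIC)[:,:,::-1].copy()
    x=b+30 if nm=="top" else b
    tc=get_tcp_pos();print(nm,(proj(nm,np.array([tc,tc+.08*n]))-[x,a]+.5)*k-.5)
    c.append(i)
cv2.imwrite("pics/o3.png",np.hstack(c))
```

```text
top [[228.5233 134.017 ]
 [206.8823  68.6622]]
scene [[105.3111 269.16  ]
 [ 85.5877 270.4077]]
```

View pics/o3.png

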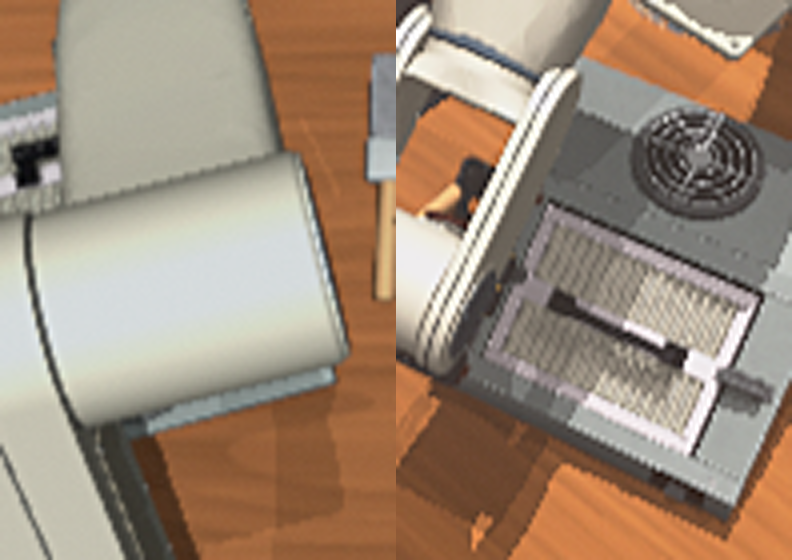

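The wrist hides the fingers in both views. The start image shows the gripper at about (265,75), so I'll check the TCP against that.

Run:
```python
from h import *
import cv2
P=np.array([(.272,-.563,.185),(.272,-.563,.265),(.272,-.563,0)])
print(proj("scene",P),proj("top",P))
print(proj("scene",np.array([(0,0,0.)])),proj("top",np.array([(0,0,0.)])))
movel(get_tcp_pos()+.1*n,v=.2)
q=get_joint_pos();print(q);movej([q[0]-.75,q[1],q[2],q[3],q[4],q[5]])
tc=get_tcp_pos();z=R.from_quat(np.roll(get_ee_rot(),-1)).as_matrix()[:,2];print(tc,z)
out=[]
for nm in("scene","top"):
    p_=proj(nm,np.array([tc,tc-.1*z]));print(nm,p_)
    o=p_[0].astype(int)-[50,70];o=np.maximum(o,0);im=read_camera(nm)[o[1]:o[1]+140,o[0]:o[0]+98]
    im=cv2.resize(im,(392,560),interpolation=cv2.INTER_CUBIC)[:,:,::-1].copy();out.append(im);print(o,(p_-o+.5)*4-.5)
cv2.imwrite("pics/o4.png",np.hstack(out))
```

```text
[[268.5065  97.0083]
 [266.3486  82.0589]
 [272.904  127.4725]] [[506.3759 273.8931]
 [516.0748 274.2961]
 [487.4028 273.1046]]
[[398.7958 154.8242]] [[329.3495 356.7923]]
[ 0.2258  0.75    1.18   -0.0127  1.8237 -0.021 ]
[ 0.5332 -0.2979  0.197 ] [-0.5041  0.2762 -0.8183]
scene [[264.7381 156.3642]
 [246.8173 145.0042]]
[214  86] [[204.4524 282.9569]
 [132.7693 237.5168]]
top [[418.5804 193.1285]
 [431.7317 172.4784]]
[368 123] [[203.8215 282.0139]
 [256.4267 199.4136]]
```

View pics/o4.png

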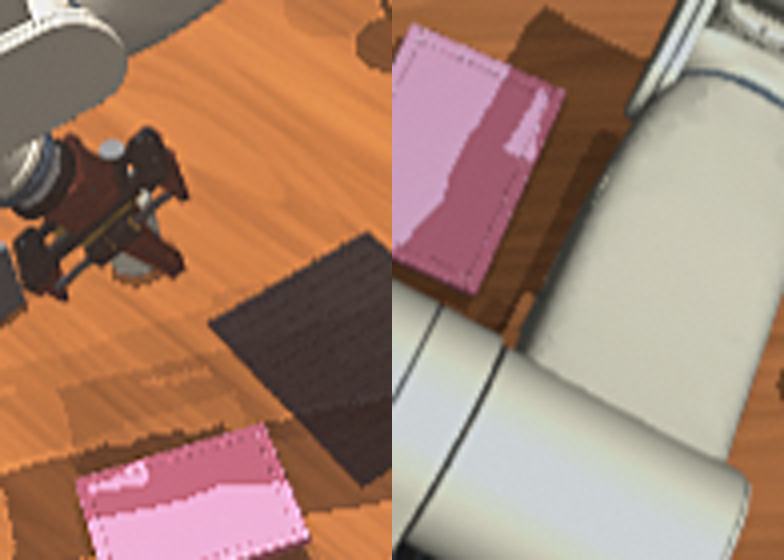

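The gripper is short of its predicted TCP by about 40 mm along the tool axis: the tip is seen at about (175,265) against a predicted (204,283). That explains the missing contact. I'll measure it by touch, continuing down the normal at the left button.

Run:
```python
from h import *
q=get_joint_pos();movej([q[0]+.75,*q[1:]])
b=seat+y*.118
command_gripper(.4)
movel(b+.01*n,frame=tool(np.pi),v=.2)
hit=movel(b-.05*n,v=.025,until_force=6)
h=(get_tcp_pos()-seat)@n;st(f"hit {hit} n={h:.4f}")
if hit:
    movel(b+(h+.009)*n,v=.05);command_gripper(0);st("grip")
```

```text
hit True n=-0.0208 24.57 [0.5217 0.1259 0.0905] [1.4 0.1 4.4] 0.398 2.4
grip 25.46 [0.5277 0.1269 0.0971] [ 5.4 -2.  -6.9] 0.085 30.0
```

Contact confirms the real fingertips are 37 mm short of the reported TCP, and the left rib is now gripped. I'll turn it, then do the right one.

Run:
```python
from h import *
def rot(side,d,N0):
    b=seat+side*y*.1175-.0118*n
    for a in np.linspace(0,d,8)[1:]:
        movel(b,frame=tool(np.pi+a),v=.1);print(np.round(get_ft_force(),1),round(float(np.linalg.norm(get_ft_torque())),2),end=" ")
    st("turned");command_gripper(.35);movel(b+.06*n,v=.25);st("up")
rot(1,1.48,0)
b=seat-y*.1175-.0118*n
move_pose(b+.06*n,tool(np.pi))
hit=movel(b,v=.12,until_force=10);st(f"down {hit}")
if not hit:
    command_gripper(0);st("grip")
    if get_grip_width()>.06: rot(-1,1.48,0)
```

```text
[ 6.2 -2.  -9.8] 2.15 [ 7.2 -2.9 -9.4] 2.41 [  8.6  -0.4 -11.3] 2.71 [ 10.2   1.3 -12.6] 2.96 [  8.9   2.5 -13.9] 3.14 [ 10.2   4.7 -14.1] 3.25 [  9.3   5.7 -14.7] 3.39 turned 27.97 [0.5291 0.1294 0.0958] [  9.3   5.7 -14.7] 0.086 30.0
up 28.93 [0.5605 0.1362 0.1475] [-1.4  0.2 -0.7] 0.347 0.0
down False 31.12 [0.4696 0.3557 0.0983] [ 0.4 -0.2  0.3] 0.348 0.0
grip 31.6 [0.4709 0.3559 0.0975] [ 5.6  1.1 -2.9] 0.087 30.0
[ 5.9  1.1 -2.7] 1.49 [ 6.3  1.4 -3.9] 1.5 [ 6.6  1.6 -3.7] 1.57 [ 5.4  2.4 -4.1] 1.63 [ 5.2  2.1 -4.7] 1.65 [ 5.3  1.7 -4.9] 1.78 [ 5.9  2.9 -5.2] 1.71 turned 34.11 [0.4711 0.3563 0.0973] [ 5.9  2.9 -5.2] 0.091 30.0
up 35.07 [0.503  0.3642 0.1476] [-0.2 -0.9 -0.5] 0.349 0.0
```

Run:
```python
from h import *
b=seat-.0015*u-.009*n
movel(b+.06*n,frame=tool(np.pi),v=.2);command_gripper(.5)
hit=movel(b,v=.1,until_force=8);st(f"down {hit}")
if not hit:
    command_gripper(0);st("grip")
    if get_grip_width()>.08:
        movel(b+.006*n,v=.03);st("6mm")
        h=movel(b+.03*n,v=.06,until_force=15);st(f"30mm {h}")
        if not h: movel(b+.14*n,v=.15);st("up")
```

```text
down False 37.89 [0.501  0.2425 0.0997] [ 0.5 -0.7 -0.1] 0.502 0.0
grip 38.52 [0.5012 0.2425 0.0992] [ 3.9  1.  -1.8] 0.108 30.0
6mm 38.87 [0.5037 0.2431 0.1042] [-0.  -0.2 -3.5] 0.111 30.0
30mm False 39.42 [0.5174 0.2465 0.1241] [-0.6 -0.1 -4.5] 0.11 30.0
up 40.3 [0.5775 0.2617 0.2131] [-0.1 -0.2 -4.4] 0.11 30.0
```

The filter is free and held, reading 4.4 N, which matches 0.45 kg. Now I carry it to the mat.

Run:
```python
from h import *
c,s=np.cos(mat[2]),np.sin(mat[2]);ty=np.array([c,s,0]);z=np.array([0,0,-1.]);Q=quat(np.c_[np.cross(ty,z),ty,z])
m=np.array([mat[0],mat[1],0])
movel(get_tcp_pos()+[0,0,.05],v=.2)
movel([.52,-.15,.265],v=.25)
move_pose(m+[0,0,.14],Q);st("over")
movel(m+[0,0,.03],v=.12)
hit=movel(m+[0,0,-.010],v=.02,until_force=4);st(f"low {hit}")
import cv2
a=[cv2.resize(read_camera(k)[p:p+140,q:q+98],(392,560),interpolation=cv2.INTER_CUBIC) for k,p,q in(("top",160,345),("scene",110,255))]
cv2.imwrite("pics/o5.png",np.hstack(a)[:,:,::-1])
```

```text
over 43.42 [ 0.3791 -0.2416  0.1408] [ 0.7  0.3 -4.3] 0.113 30.0
low True 46.02 [ 0.3777 -0.2412 -0.0046] [-0.5 -0.4  4.9] 0.113 30.0
```

View pics/o5.png

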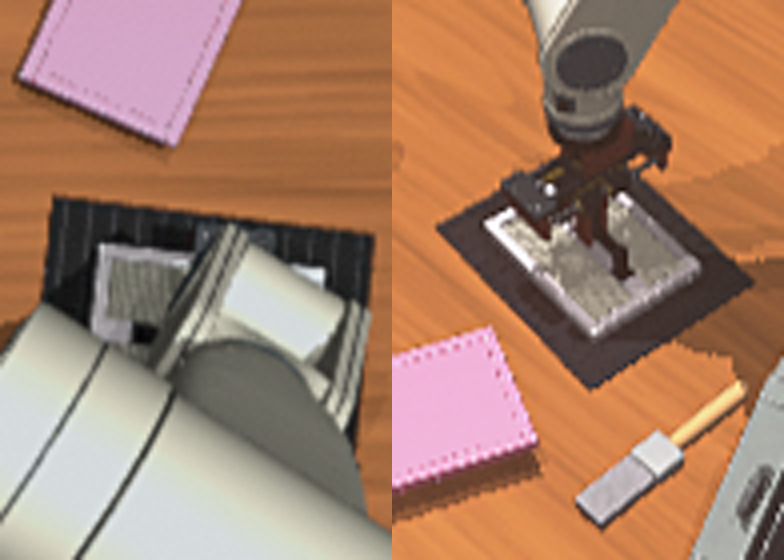

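The filter lies centred and flat on the mat, with contact at the expected height, and the left button is turned along the frame. I'll release it and hand in.

Run:
```python
from h import *
command_gripper(.5);st("rel");movel(get_tcp_pos()+[0,0,.15],v=.1);wait(.3);st("up");print(job_done())
```

```text
rel 46.83 [ 0.3767 -0.2406 -0.0053] [-0.3  0.2  0.1] 0.501 0.0
up 48.78 [ 0.3766 -0.2405  0.1445] [0.3 0.2 0.1] 0.501 0.0
the job is handed in; nothing more can be done
None
```

I turned both buttons aside, lifted the filter out by its handle and lowered it gently onto the middle of the mat, flat and handle up, then released it and handed the job in at about 49 s; the hand-in call gave no verdict.

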